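# Find the tight spot of a strip guide with a feeler gauge

### The job

The strip guide on the bench binds somewhere along its narrow gap. Take the feeler gauge from its holder, lower its blade fully down into the wide mouth of the gap, then slide it along the gap, gently and without forcing it, until you feel the drag of the tight spot. Leave the gauge standing there by itself, blade fully down and gripped by the tight spot, and leave the other things on the bench alone.

Things in the scene. Friction and masses are not known exactly. Their poses are not given: they have to be found in the camera images.
- gauge: loose feeler gauge, 50 to 100 g, upright: steel blade 6 mm thick (its x), 16 mm wide (y), with a rounded foot (radius 3 mm across the thickness), under a black plastic handle 16 (x) x 34 (y) x 52 mm high. Origin: centre of the foot's underside; z up to the handle, which spans z = 63 to 115 mm. A half turn about z makes no difference.
- gauge_grip (a point): centre of the gauge's handle, 90 mm above the blade's foot; pinch it across its 16 mm thickness (the gauge's x), firmly: the drag at the foot tends to twist the gauge in a light grip
- holder: fixed grey plastic block 70 x 80 x 36 mm in which the gauge stands at the start, its blade in an upright pocket 10 mm (x) by 20 mm (y) and 28 mm deep, open at the top. Origin: centre of its underside.
- track: fixed strip guide: dark steel base plate 110 (x) x 320 (y) x 10 mm with two aluminium rails along y, tops 44 mm above the bench. Between them, centred on x = 0, an open-topped gap 9 mm wide from y = -87 to 142 mm. Its floor is the plate's top, 10 mm above the bench. Both ends are closed by blocks. A small roller lies low behind the rear rail. Origin: centre of the plate's underside.
- keeper: rear (+x) rail, with the track's origin and axes. Hidden in it, 12 mm below its top, is the one tight spot: a sprung shoe 12 mm long plus an 11 mm ramp at each side, its middle anywhere from y = -45 to 110 mm. It leaves 4 mm of gap and yields toward +x at 3 N + 3 N/mm: it holds the blade with 9 to 13 N. It can be slid onto along y, not from above. Elsewhere the blade passes freely.
- gap_mouth (a point): middle of the gap's wide mouth, at the level of the gap's floor (track y = -127 mm). The mouth is 16 mm wide from y = -150 to -112 mm and tapers evenly to the 9 mm gap by y = -87 mm. The blade's foot goes here first.
- gap_end (a point): closed far end of the gap at its floor (track y = 142 mm), where the end block begins
- timer: small white upright timer, 60 mm high and wide, a bystander. Origin: centre of its underside.
- reagent: white reagent bottle, 44 mm across and 85 mm high, a bystander. Origin: centre of its underside.
- kit: grey and red test-kit carton 90 x 140 x 60 mm, a bystander. Origin: centre of its underside.
Mind the look-alikes: they are no part of the job. There is more than one size of the gauge; the job needs the smallest.

How it is judged (in metres and radians):
On the way:
1. the gauge's blade stands fully down in the wide mouth of the gap (z of gauge in the frame of track below 0.015 m and horizontal distance between gauge and gap_mouth below 0.025 m and angle between gauge's own z axis and vertical below 0.2 rad), for 0.1 s.
At the end, for the whole second after the job is handed in: The gauge stands by itself at rest in the narrow gap at the tight spot: the keeper's shoe presses its blade with more than 5 N, its foot is within 5 mm of the gap's floor, and it leans less than 0.2 rad (contact force between gauge and keeper above 5 N and z of gauge in the frame of track below 0.015 m and x of gauge in the frame of track between -0.005 and 0.005 m and y of gauge in the frame of track between -0.087 and 0.142 m and angle between gauge's own z axis and vertical below 0.2 rad and linear speed of gauge below 0.02 m/s); the robot touches nothing.
It fails at once if the gauge is forced: it is pressed against the strip guide with more than 45 N in all, both rails and the shoe added up (contact force between gauge and track above 45 N).
It fails at once if the timer is moved by more than 20 mm (distance of timer from where it was at the start of the episode above 0.02 m).
It fails at once if the reagent bottle is moved by more than 20 mm (distance of reagent from where it was at the start of the episode above 0.02 m).
It fails at once if the kit carton is moved by more than 20 mm (distance of kit from where it was at the start of the episode above 0.02 m).
It also fails if it takes over 72 s, if anything falls off the work surface, if the arm or the gripper's body presses on something with over 40 N, if the wrist force passes 120 N, or if a joint passes its speed limit or range.

### The arm

A 6-joint arm with a two-finger parallel gripper is mounted at the origin on the work surface. World frame = base frame: x ahead of the robot, y to its left, z up, the work surface at z = 0. Lengths are in mm, angles in rad, forces in N, time in s.
With the tool pointing down it reaches from about 350 to 875 mm from the base axis. Payload 4.2 kg.
Tool frame: the origin (TCP) lies at the very end of the fingers, on their centre line; the grasp point (between the pads) lies 19 mm behind it; z points along the fingers, y is the line along which they close (so a half turn about z gives the same grasp; the last joint's range is limited). The gripper opens to 85 mm and grips with 20 to 120 N. Pads are 22 mm wide; open, the fingers measure 114 mm over their backs; the gripper's body (76 mm by 85 mm) begins 54 mm behind the grasp point. The pads swing forward as they close: fully open they stand 13 mm farther back than shut.
Start: joints at [-0.956, 0.385, 0.008, 0, -1.194, -0.259], TCP at [217.727, -585.828, 231.312] pointing down, gripper open.
Joint ranges: [-3.14, 3.14], [-1.21, 2.06], [-1.07, 1.41], [-3.16, 2.05], [-2.99, -0.16], [-3.1, 3.1]. Speed limits (rad/s): [2.79, 2.79, 3.14, 3.14, 3.14, 3.14].

### API

Orientations are given as a unit quaternion [x, y, z, w].
In Python, from bench import arm gives the robot as it stands.
- The arm moves only by the tool servo_tool, never from a script. Its argument "rows" is a list that holds one entry, the list of rows, each a list of 7 numbers: the finger opening in mm, from 0 to 85.4, then the shift along the tool's x, y, z in mm, then the turn, a rotation vector about the tool's x, y, z in rad. A call has 1 to 10 rows; each row is the pose to reach, as a shift and turn from the pose commanded when the call began, along the tool's axes at that moment; what a row does not reach only later rows make up. A row lasts 1/8 s, in which the tool goes at most 62.5 mm and 10.7 degrees, less where a joint would pass 70% of its speed; a pose out of reach is approached as far as the arm can. A call with a gripper value outside its range is refused whole. The fingers move at their own pace and stop on an object; the grip force is fixed at half the most. Time passes only in rows, so rows that repeat a pose let the fingers close. It gives the time, the measured TCP pose, the force, the opening and the grip force at its end, in the units of the state.
- arm.read_state(): the state, without advancing time (a new reading comes with each control period).
- arm.get_image(name): name is "scene" or "top"; returns the picture (480x640x3 uint8, red, green, blue); there is no depth.
- arm.camera_params(name): a dict with "intrinsics" (3x3 intrinsics, pixels), "D" ([k1, k2, p1, p2, k3] as OpenCV has them; the pictures are not rectified), "R" (3x3) and "t" (3): a world point X has camera coordinates R X + t. Camera axes: x right, y down, z forward; pixel columns grow to the right and rows downward; lengths in mm; the calibration is good to about 2 mm. A picture is of the moment at which its call begins. camera_params takes no time and is no camera call.
- arm.job_done(): hands the job in; it is judged then, once.
The state is a dict: "clock": time; "joints": joint angles; "joint_vel": joint speeds; "joint_efforts": joint torques, N m; "position": TCP position; "ee_rot": TCP orientation; "contact_force": force on the tool from outside, world axes, zero at the start; "wrist_torque": the same for the moment, N m; "gripper_width": finger opening in mm; "grasp_force": force on a finger pad.
Only numpy, scipy, OpenCV 4.12 (cv2) and the standard library are available. Lean on these libraries where they do the work, as an engineer would, in place of code of your own. Each camera call takes 0.05 s, during which the arm holds its last target. There are 200 camera calls.

## Working session

There is one attempt and no reset: what is moved stays moved. The work goes in short steps, Python scripts to look and compute and a tool call to move; the robot and the scene stay as the last step left them, time stands still between calls to the robot, and variables do not carry over. Pictures are saved under pics/ and viewed, at most 10 in all, crops included, and the job is handed in when it is done.

Besides the shell and the picture viewer there is one more tool, called after "Emit:" in YAML: its name, and indented under it one key for each argument. servo_tool: Moves the arm, as the interface text tells. Its arguments: {"type":"object","properties":{"rows":{"type":"array"}},"required":["rows"]}

```bash
mkdir -p pics
python3 - <<'E'
from bench import arm
import cv2
for n in("scene","top"):
    cv2.imwrite(f"pics/{n}0.png",arm.get_image(n)[:,:,::-1])
    p=arm.camera_params(n);print(n,p)
print(arm.read_state())
E
```

```text
scene {'intrinsics': array([[512.30897878,   0.        , 311.30858499],
       [  0.        , 512.30897878, 248.84299208],
       [  0.        ,   0.        ,   1.        ]]), 'D': array([-0.15126998,  0.        ,  0.        ,  0.        ,  0.        ]), 'R': array([[ 0.73694666,  0.67589133, -0.00897437],
       [ 0.39750488, -0.44407464, -0.80298667],
       [-0.54671701,  0.58819098, -0.59592942]]), 't': array([-405.94050806, -175.3533286 , 1502.26157131])}
top {'intrinsics': array([[522.38912651,   0.        , 315.83702744],
       [  0.        , 522.38912651, 239.32940501],
       [  0.        ,   0.        ,   1.        ]]), 'D': array([0.05169035, 0.        , 0.        , 0.        , 0.        ]), 'R': array([[ 0.00398698, -0.99998961, -0.0022112 ],
       [-0.98487947, -0.00354374, -0.17320469],
       [ 0.17319506,  0.00286832, -0.98488337]]), 't': array([ -45.41662823,  620.56173728, 1043.37141762])}
{'clock': 0.1, 'joints': array([-9.56414256e-01,  3.85480821e-01,  6.76488264e-03, -4.23842912e-04,
       -1.19398356e+00, -2.58638223e-01]), 'joint_vel': array([-1.40365606e-03, -1.51593379e-03,  2.47321124e-03,  2.06538769e-03,
        5.46035527e-04,  1.53783025e-05]), 'joint_efforts': array([ 5.60558055e-04, -3.93318951e+01,  1.88929385e+01,  4.19785917e+00,
       -2.55585073e-03,  4.39337015e-06]), 'position': array([ 217.53792149, -585.3711729 ,  230.33285337]), 'ee_rot': array([-1.76858458e-01,  9.84235816e-01,  9.45635983e-04, -2.23801518e-04]), 'contact_force': array([ 0.81058799, -0.02585298, -0.66122545]), 'wrist_torque': array([ 0.00089425,  0.01694738, -0.01685717]), 'grasp_force': 0.0, 'gripper_width': 85.1973143389175}
```

View pics/scene0.png

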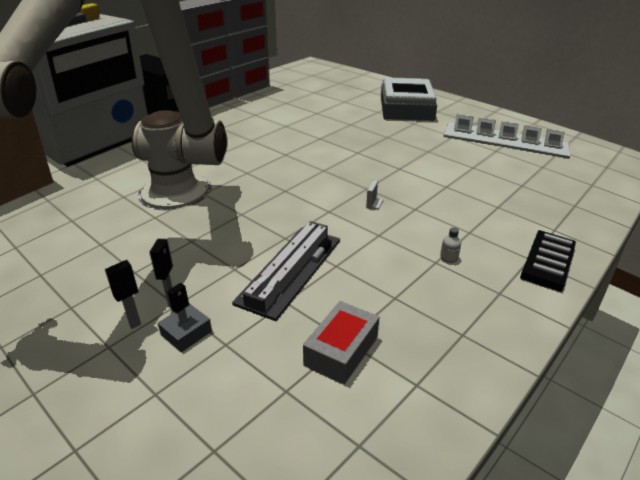

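View pics/top0.png

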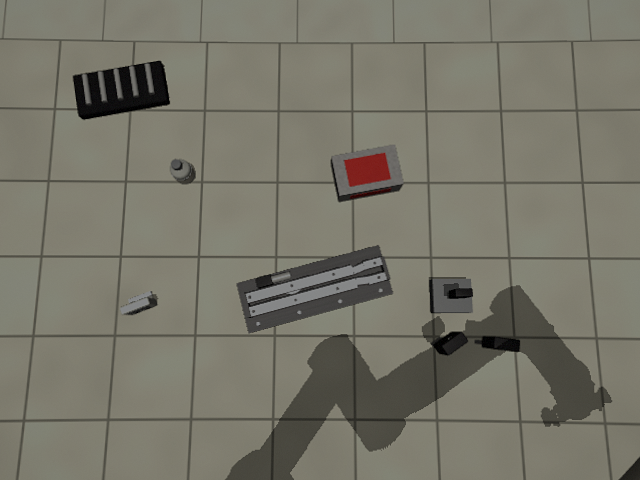

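The candidates are three black-handled gauges, seen in the top view at (459,293) in the grey holder, at (450,343) and at (500,343). The one in the holder at (459,293), also at scene (178,297), looks smallest and stands in the described holder, so it fits. I'll confirm it in an enlarged crop.

Run:
```python
import cv2,numpy as np
s=cv2.imread("pics/scene0.png");t=cv2.imread("pics/top0.png")
a=cv2.resize(s[230:355,95:215],(384,400),interpolation=cv2.INTER_CUBIC)
b=cv2.resize(t[265:365,415:535],(416,347),interpolation=cv2.INTER_CUBIC)
b=cv2.copyMakeBorder(b,0,53,0,0,cv2.BORDER_CONSTANT)
cv2.imwrite("pics/crop1.png",np.clip(np.hstack([a,b])*1.6,0,255).astype(np.uint8))
c=cv2.resize(t[240:340,230:400],(800,470),interpolation=cv2.INTER_CUBIC)
cv2.imwrite("pics/crop2.png",c)
```

```text
(no output)
```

View pics/crop1.png

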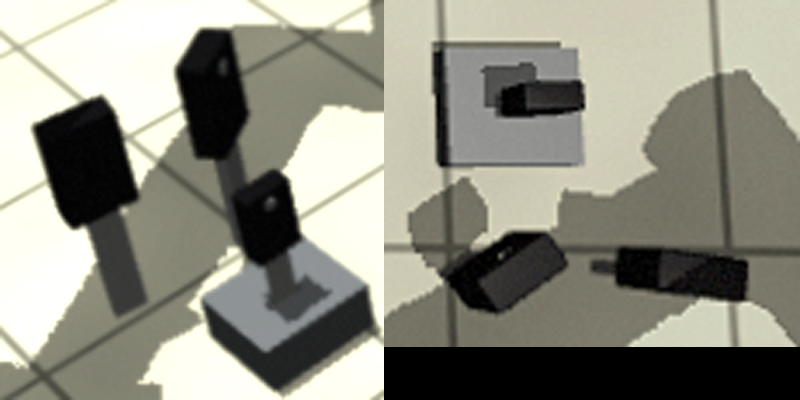

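View pics/crop2.png

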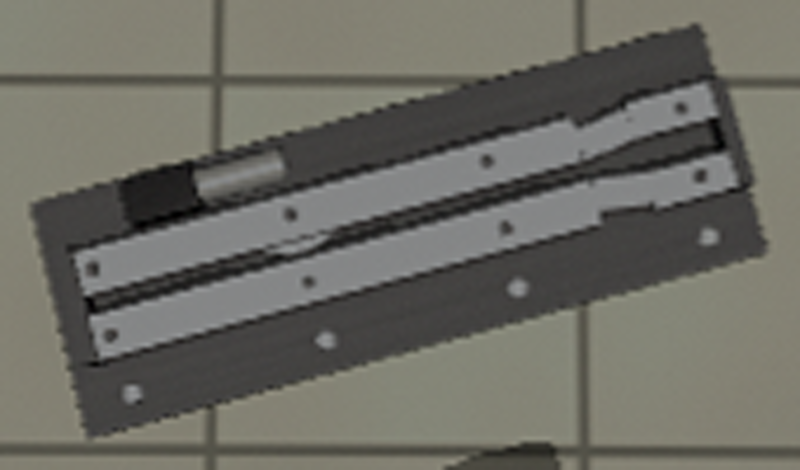

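The crop confirms it: the gauge in the grey holder is clearly the smallest, with a short blade and small handle. The other two stand free and are larger. In the track crop, the mouth is at the right end, around top px (380,265). The gap also narrows visibly near top px (294,292), which may be the shoe. Next I'll measure poses.

```bash
cat > h.py <<'E'
import cv2,numpy as np
from bench import arm
def ray(n,uv,z):
    p=arm.camera_params(n);R,t=p["R"],p["t"]
    q=cv2.undistortPoints(np.array(uv,float).reshape(-1,1,2),p["intrinsics"],p["D"]).reshape(-1,2)
    d=np.c_[q,np.ones(len(q))]@R; C=-R.T@t
    return C+d*((np.reshape(z,(-1,1))-C[2])/d[:,2:])
def proj(n,X):
    p=arm.camera_params(n)
    return cv2.projectPoints(np.array(X,float).reshape(-1,1,3),cv2.Rodrigues(p["R"])[0],p["t"],p["intrinsics"],p["D"])[0].reshape(-1,2)
E
python3 - <<'E'
from h import *
t=cv2.imread("pics/top0.png");g=cv2.cvtColor(t,cv2.COLOR_BGR2GRAY).astype(np.float32)
c=np.array([(32,204),(700,25),(768,250),(88,437)])*[170/800,100/470]+[230,240]-.4
P=ray("top",c,10);print(P.round(1))
ctr=P.mean(0)[:2]; y=(P[0]+P[3]-P[1]-P[2])[:2];y/=np.linalg.norm(y);x=np.array([y[1],-y[0]])
print("ctr",ctr,"yaw",np.arctan2(x[1],x[0]),np.linalg.norm(P[0]-P[1]),np.linalg.norm(P[0]-P[3]))
for s in list(range(-140,150,10)):
    xs=np.arange(-12,12.1,.5)
    X=np.c_[ctr+s*y+xs[:,None]*x,np.full(len(xs),44)]
    uv=proj("top",X).astype(np.float32)
    v=cv2.remap(g,uv[:,:1],uv[:,1:],cv2.INTER_LINEAR).ravel()
    w=np.clip(v.max()*.85-v,0,None)
    print(s,"gap centre",round((w*xs).sum()/w.sum(),1),"w",round(w.sum()*.5/w.max(),1),v[::4].astype(int))
# holder top
m=((g>105)&(g<200)).astype(np.uint8)
sub=t[270:320,425:480].astype(int)
print(sub[:,:,:][::6,::6].tolist())
E
```

```text
[[ 532.4  127.7   10. ]
 [ 616.6 -179.3   10. ]
 [ 512.7 -208.4   10. ]
 [ 427.7   99.1   10. ]]
ctr [522.35332993 -40.21505462] yaw 0.26872059136216764 318.27154462449374 108.56194407911535
-140 gap centre -0.2 w 11.6 [134 131  95  43  33  61  63  64  59  48  92 134 135]
-130 gap centre -0.1 w 12.5 [136 138  72  36  48  62  64  64  57  48  70 133 135]
-120 gap centre -0.3 w 11.6 [134 138  78  39  48  65  65  64  62  53  78 131 134]
-110 gap centre -0.1 w 11.1 [134 138 103  48  40  63  64  64  60  45  97 129 135]
-100 gap centre -0.3 w 9.0 [133 135 128  86  39  60  64  66  54  94 130 135 133]
-90 gap centre -0.1 w 8.0 [134 134 134 122  61  56  63  54  71 119 132 133 134]
-80 gap centre 0.3 w 7.5 [133 133 135 130  79  49  57  47  62 133 135 134 133]
-70 gap centre 0.1 w 7.5 [133 133 135 121  75  43  61  52  53 127 134 134 133]
-60 gap centre -0.2 w 7.3 [133 134 135 128  65  30  45  46  76 121 134 134 133]
-50 gap centre -0.2 w 6.7 [134 134 134 134  74  37  50  50  81 129 135 134 133]
-40 gap centre -0.0 w 7.5 [134 134 135 121  72  36  41  49  64 133 134 134 135]
-30 gap centre -0.1 w 
[... 2106 characters left out ...]
7, 6], [9, 10, 9], [27, 29, 30], [24, 24, 25], [116, 130, 131], [116, 130, 131]], [[111, 124, 127], [16, 17, 16], [93, 94, 93], [91, 92, 92], [92, 94, 93], [92, 93, 93], [91, 93, 94], [90, 90, 91], [115, 130, 131], [116, 130, 132]], [[110, 124, 126], [14, 13, 11], [91, 93, 92], [91, 93, 92], [92, 93, 92], [90, 92, 91], [89, 91, 90], [89, 90, 90], [115, 128, 131], [116, 129, 131]], [[112, 125, 127], [6, 6, 5], [57, 58, 58], [56, 57, 56], [60, 60, 61], [58, 58, 57], [60, 61, 60], [61, 61, 61], [113, 126, 128], [116, 130, 132]], [[111, 125, 128], [107, 120, 122], [63, 71, 73], [110, 124, 126], [111, 125, 126], [112, 126, 128], [114, 127, 129], [116, 130, 132], [115, 129, 132], [113, 128, 130]]]
```

Run:
```python
from h import *
t=cv2.imread("pics/top0.png");h=t.astype(int);sat=h.max(2)-h.min(2);g=h.mean(2)
m=((sat<7)&(g>18)).astype(np.uint8);roi=np.zeros_like(m);roi[270:318,426:482]=1
m=cv2.morphologyEx(m*roi,cv2.MORPH_OPEN,np.ones((3,3)))
c=max(cv2.findContours(m,0,2)[0],key=cv2.contourArea)
pl=ray("top",c.reshape(-1,2),36)[:,:2].astype(np.float32)
print("holder",cv2.minAreaRect(pl))
b=(g<42).astype(np.uint8)*roi; b[:,:446]=0
c=max(cv2.findContours(b,0,2)[0],key=cv2.contourArea)
top=((g>16)&(g<40)).astype(np.uint8)*roi; top[:286]=0;top[:,:452]=0;top[300:]=0
ys,xs=np.nonzero(top);print("top px",xs.min(),xs.max(),ys.min(),ys.max())
print(g[285:302,446:476].astype(int))
```

```text
holder ((506.1564025878906, -326.5438232421875), (68.60694122314453, 81.63777160644531), 0.43273285031318665)
top px 452 472 288 298
[[ 50  49  50  50  50  48  50  49  50  52  51  49  52  92  91  90  89  88
   90  88  89  88  89  88  86 117 127 127 125 125]
 [ 50  51  51  50  53  52  50  49  51  51  49  49  50  93  91  91  90  88
   91  90  90  89  90  89  86 107 125 125 127 126]
 [ 50  48  51  50  50  51  51  50  52  50  52  49  53  97  94  93  93  93
   93  93  92  93  93  93  91 111 128 127 127 125]
 [ 51  51  52  51  49  52  51  52  54  53  39  38  36  27  48  48  47  48
   49  51  50  51  51  32  29  41 128 128 126 126]
 [ 51  51  53  51  53  52  42  24   0  12  21  17  22  22  24  22  21  21
   20  22  22  21  21  20  15  13  70 125 127 126]
 [ 52  51  50  23  27   0   1   2   0  13  30  28  24  22  22  23  24  23
   24  20  23  17  21  20  20  16  64 126 127 126]
 [ 52  48  37   0   0   3   0   0   0  11  34  28  28  30  26  25  22  23
   24  25  21  22  21  22  20  18  68 126 128 127]
 [ 49  37  31   0   0   4   0   2   4  12  35  30  32  29  29  27  24  27
   25  23  23  23 
[... 458 characters left out ...]
 14  15  14  11  13   3
    5   7   6   7   4   5   0  39  56 124 126 127]
 [ 89  49  29   0   0   0   1   0   0   0   2   0   5   0   0   0   2   0
    0   0  14  41  42  65  86  87 122 128 126 125]
 [ 90  64  54  37  22  23  25  24  25  26  26  23  47  69  69  70  68  68
   68  90  90  90  89  89  91  88 124 127 127 126]
 [ 92  91  94  94  93  94  93  93  94  92  94  93  92  92  93  91  91  90
   90  92  91  91  89  89  89  86 124 126 125 126]
 [ 92  91  92  93  93  91  91  93  92  92  92  92  92  92  91  92  90  90
   91  90  91  90  90  90  88  88 115 125 126 126]
 [ 92  92  91  90  91  91  91  89  90  90  91  90  91  89  91  90  88  90
   89  89  89  90  88  89  90  87 114 125 126 126]]
```

```bash
cat >> h.py <<'E'
def delta(p,a,p0=None,a0=None):
    "shift in tool axes and tool-z turn to TCP p with tool y at world angle a"
    s=arm.read_state();x,y=s["ee_rot"][:2]
    if p0 is None:p0=s["position"]
    if a0 is None:a0=np.arctan2(y*y-x*x,2*x*y)
    Y=np.array([np.cos(a0),np.sin(a0),0]);Z=np.array([0,0,-1.]);X=np.cross(Y,Z)
    d=np.array(p)-p0
    return np.array([X@d,Y@d,Z@d]).round(1),round(-((a-a0+np.pi/2)%np.pi-np.pi/2),3),round(a0,4)
E
python3 - <<'E'
from h import *
g=ray("top",[463.5,292.2],123)[0];print(g)
for s in (16,17):
  print(proj("top",[[g[0]+a,g[1]+b,123] for a in(-8,8) for b in(-17,17)]).round(1).tolist())
  break
# big gauges rough
print(ray("top",[[458,335],[505,343]],150).round(0).tolist())
# scene check: handle bbox there
print(proj("scene",[[g[0]+a,g[1]+b,z] for z in (71,123) for a in(-8,8) for b in(-17,17)]).round(0).tolist())
print(delta([g[0],g[1],170],3.16,[217.7,-585.8,231.3]))
print(arm.read_state()["ee_rot"])
E
```

```text
[ 506.42487536 -327.57512959  123.        ]
[[472.6, 296.4], [454.8, 296.3], [472.2, 288.1], [454.4, 288.0]]
[[426.0, -306.0, 150.0], [412.0, -391.0, 150.0]]
[[172.0, 310.0], [186.0, 301.0], [176.0, 314.0], [190.0, 305.0], [167.0, 290.0], [181.0, 281.0], [172.0, 293.0], [186.0, 285.0]]
(array([-360.6,  141.6,   61.3]), np.float64(-1.234), np.float64(1.9264))
[-1.76858458e-01  9.84235816e-01  9.45635983e-04 -2.23801518e-04]
```

Emit:
servo_tool:
  rows:
    - [[50,-360.6,141.6,0,0,0,-1.234],[50,-360.6,141.6,0,0,0,-1.234],[50,-360.6,141.6,0,0,0,-1.234],[50,-360.6,141.6,0,0,0,-1.234],[50,-360.6,141.6,0,0,0,-1.234],[50,-360.6,141.6,0,0,0,-1.234],[50,-360.6,141.6,0,0,0,-1.234],[50,-360.6,141.6,61.3,0,0,-1.234],[50,-360.6,141.6,61.3,0,0,-1.234],[50,-360.6,141.6,61.3,0,0,-1.234]]

```text
clock: 1.35
position: [507.1, -328.3, 171.5]
ee_rot: [0.714, -0.7, 0.001, 0.0]
contact_force: [0.4, -0.8, 0.6]
gripper_width: 50.0
grasp_force: 0.0
```

Run:
```python
from h import *
s=arm.read_state();print(s["position"],s["ee_rot"],s["gripper_width"],s["joints"],s["contact_force"])
cv2.imwrite("pics/scene1.png",arm.get_image("scene")[:,:,::-1])
im=cv2.imread("pics/scene1.png")[180:355,80:260]
cv2.imwrite("pics/crop3.png",cv2.resize(im,(617,600),interpolation=cv2.INTER_CUBIC))
print(delta([506.4,-327.5,79],.02))
```

```text
[ 507.08758259 -328.33848945  171.50266106] [ 7.13899952e-01 -7.00247001e-01  9.74873214e-04  2.14658017e-04] 49.991175555630406 [-0.30625916  0.39570816 -0.13322874  0.00146654 -1.04031534  0.32482664] [ 0.41626612 -0.79477449  0.59212779]
(array([-1. ,  1.1, 93.3]), np.float64(-0.001), np.float64(-3.1226))
```

View pics/crop3.png

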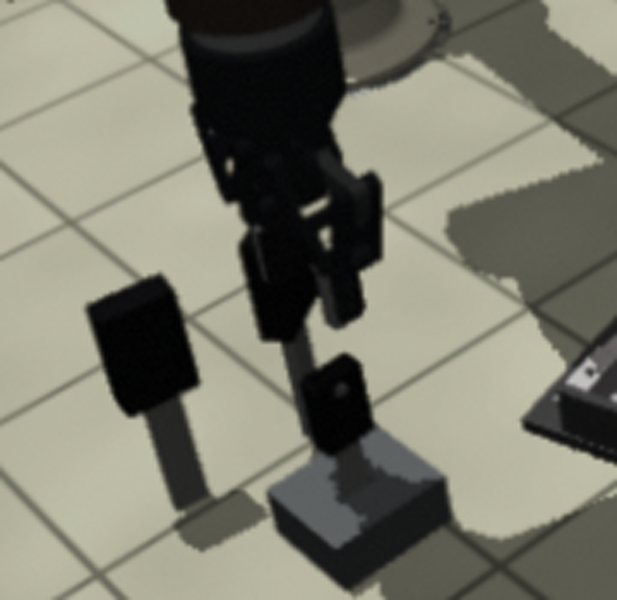

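Emit:
servo_tool:
  rows:
    - [[50,0,0,45,0,0,0],[50,0,0,80,0,0,0],[50,0,0,91,0,0,0],[50,0,0,91,0,0,0],[50,0,0,91,0,0,0]]

```text
clock: 2.02
position: [507.8, -328.2, 81.2]
ee_rot: [0.714, -0.7, 0.002, -0.001]
contact_force: [0.7, 0.1, 1.4]
gripper_width: 50.1
grasp_force: 0.0
```

Run:
```python
from h import *
s=arm.read_state();print(s["position"],s["contact_force"])
cv2.imwrite("pics/top1.png",arm.get_image("top")[:,:,::-1])
cv2.imwrite("pics/scene2.png",arm.get_image("scene")[:,:,::-1])
a=cv2.imread("pics/top1.png")[255:345,410:510];b=cv2.imread("pics/scene2.png")[210:345,110:260]
cv2.imwrite("pics/crop4.png",np.hstack([cv2.resize(a,(400,360),interpolation=2),cv2.resize(b,(400,360),interpolation=2)]))
```

```text
[ 507.83535741 -328.17814002   81.2360974 ] [0.74586916 0.08865309 1.40966813]
```

View pics/crop4.png

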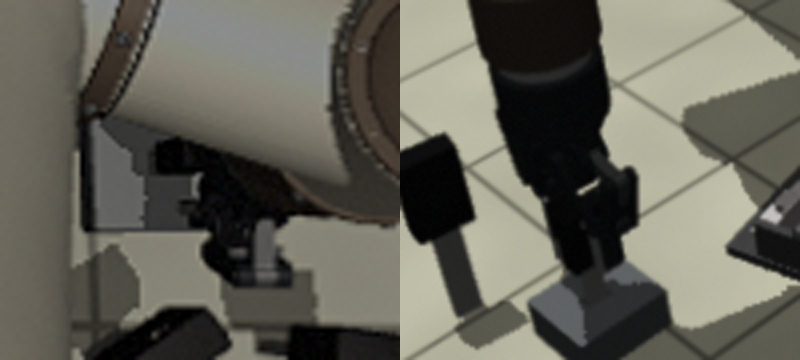

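The crop shows the fingers straddling the handle, with the blade still upright in the holder. I'll re-centre and close.

Emit:
servo_tool:
  rows:
    - [[50,0,1.3,2,0,0,0],[14,0,1.3,2,0,0,0],[8,0,1.3,2,0,0,0],[8,0,1.3,2,0,0,0],[8,0,1.3,2,0,0,0],[8,0,1.3,2,0,0,0],[8,0,1.3,2,0,0,0],[8,0,1.3,2,0,0,0]]

```text
clock: 3.12
position: [505.2, -327.6, 77.1]
ee_rot: [0.714, -0.7, 0.0, 0.0]
contact_force: [-0.4, 0.0, 2.3]
gripper_width: 15.4
grasp_force: 59.8
```

Emit:
servo_tool:
  rows:
    - [[8,0,0,-10,0,0,0],[8,0,0,-25,0,0,0],[8,0,0,-50,0,0,0],[8,0,0,-75,0,0,0],[8,0,0,-75,0,0,0],[8,0,0,-75,0,0,0]]

```text
clock: 3.88
position: [504.7, -327.2, 151.7]
ee_rot: [0.714, -0.7, -0.0, -0.0]
contact_force: [1.0, 0.9, -2.0]
gripper_width: 15.6
grasp_force: 59.6
```

Run:
```python
from h import *
s=arm.read_state();print(s["position"],s["contact_force"],s["gripper_width"],s["grasp_force"])
print(delta([556.1,-162.7,152],.2687))
```

```text
[ 504.65280121 -327.17428595  151.69858946] [ 0.98634184  0.93200689 -1.96623848] 15.562785070391481 59.55569565296173
(array([-163.5,  -54.5,   -0.3]), np.float64(-0.25), np.float64(-3.123))
```

Emit:
servo_tool:
  rows:
    - [[8,-40,-13.3,0,0,0,-0.06],[8,-82,-27.3,0,0,0,-0.13],[8,-124,-41.3,0,0,0,-0.19],[8,-163.5,-54.5,0,0,0,-0.25],[8,-163.5,-54.5,0,0,0,-0.25],[8,-163.5,-54.5,0,0,0,-0.25],[8,-163.5,-54.5,0,0,0,-0.25]]

```text
clock: 4.75
position: [555.9, -163.9, 151.5]
ee_rot: [0.795, -0.607, -0.0, 0.0]
contact_force: [0.3, 0.4, -0.8]
gripper_width: 15.2
grasp_force: 59.5
```

```bash
cat >> h.py <<'E'
C0=np.array([522.35,-40.2]);TY=np.array([-.2655,.9641]);TX=np.array([.9641,.2655])
def trk():
    s=arm.read_state();d=s["position"][:2]-C0;x,y=s["ee_rot"][:2]
    f=s["contact_force"];w=s["wrist_torque"]
    print("t",s["clock"],"trk x,y",(TX@d).round(2),(TY@d).round(2),"z",s["position"][2].round(1),"yaw",((np.arctan2(y*y-x*x,2*x*y)-.2687+1.57)%np.pi-1.57).round(4),"F",(TX@f[:2]).round(1),(TY@f[:2]).round(1),f[2].round(1),"T",w.round(2),"grip",s["gripper_width"].round(2))
E
python3 - <<'E'
from h import *
trk()
for n,z in(("top",0),("scene",0)): cv2.imwrite(f"pics/{n}3.png",arm.get_image(n)[:,:,::-1])
a=cv2.imread("pics/scene3.png")[180:330,200:380];b=cv2.imread("pics/top3.png")[230:350,230:420]
cv2.imwrite("pics/crop5.png",np.hstack([cv2.resize(a,(400,333),interpolation=2),cv2.resize(b,(400,333),interpolation=2)]))
print(delta([556.1,-162.7,81],.2687))
E
```

```text
Traceback (most recent call last):
  File "h.py", line 23, in trk
    print("t",s["clock"],"trk x,y",(TX@d).round(2),(TY@d).round(2),"z",s["position"][2].round(1),"yaw",((np.arctan2(y*y-x*x,2*x*y)-.2687+1.57)%np.pi-1.57).round(4),"F",(TX@f[:2]).round(1),(TY@f[:2]).round(1),f[2].round(1),"T",w.round(2),"grip",s["gripper_width"].round(2))
                                                                                                                                                                                                                                                    ^^^^^^^^^^^^^^^^^^^^^^^^
AttributeError: 'float' object has no attribute 'round'
```

```bash
sed -i 's/s\["gripper_width"\].round(2)/round(float(s["gripper_width"]),2)/' h.py
python3 - <<'E'
from h import *
trk()
for n,z in(("top",0),("scene",0)): cv2.imwrite(f"pics/{n}3.png",arm.get_image(n)[:,:,::-1])
a=cv2.imread("pics/scene3.png");b=cv2.imread("pics/top3.png")
p=arm.read_state()["position"]
# predicted blade corners (green): foot and handle bottom
pts=[np.r_[p[:2]+TX*i*3+TY*j*8,p[2]-69.1+h] for h in(0,62) for i in(-1,1) for j in(-1,1)]
big=cv2.resize(a[180:330,200:380],(720,600),interpolation=2)
for u in proj("scene",pts): cv2.circle(big,tuple(((u-[200,180]+.5)*4).astype(int)),3,(0,255,0),1)
m=[np.r_[C0+TY*y+TX*x,44] for x,y in((8,-150),(-8,-150),(8,-112),(-8,-112),(4.5,-87),(-4.5,-87))]
for u in proj("scene",m): cv2.circle(big,tuple(((u-[200,180]+.5)*4).astype(int)),3,(0,0,255),1)
cv2.imwrite("pics/crop5.png",big)
print(delta([556.1,-162.7,81],.2687))
E
```

```text
t 4.75 trk x,y -0.49 -128.18 z 151.5 yaw -0.0013 F 0.4 0.3 -0.8 T [0.01 0.01 0.01] grip 15.15
(array([-1.2, -0.4, 70.8]), np.float64(-0.001), np.float64(-2.8743))
```

View pics/crop5.png

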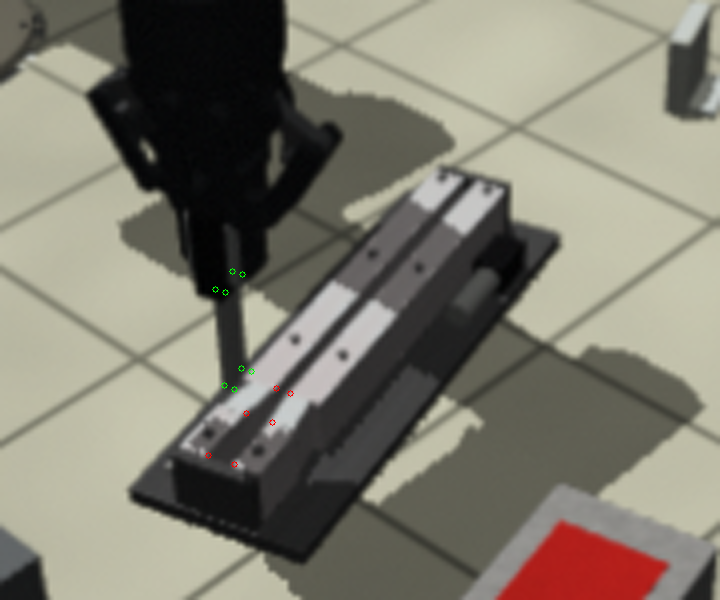

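Run:
```python
from h import *
for f in("scene0","scene3"):
  g=cv2.imread(f"pics/{f}.png").mean(2).astype(np.float32)
  for s in(-80,-65,-50,-35):
    xs=np.arange(-12,12.1,1)
    uv=proj("scene",np.c_[C0+s*TY+xs[:,None]*TX,np.full(len(xs),44)]).astype(np.float32)
    print(f,s,cv2.remap(g,uv[:,:1],uv[:,1:],1).ravel().astype(int))
p=arm.read_state()["position"]
xs=np.arange(-24,24.1,1)
for h in(20,30,40,50):
  uv=proj("scene",np.c_[p[:2]+xs[:,None]*TX,np.full(len(xs),p[2]-69.1+h)]).astype(np.float32)
  print(h,cv2.remap(g,uv[:,:1],uv[:,1:],1).ravel().astype(int))
m=proj("scene",[[*(p[:2]+TX*a+TY*b),112] for a,b in((-3,-8),(3,-8),(-3,8),(3,8),(0,0),(1,0))]);print(m.round(1).tolist())
```

```text
scene0 -80 [177 177 176 172 165 147 126 101  77  54  48  48  52  67  86 109 134 158
 167 174 177 178 178 177 176]
scene0 -65 [178 178 177 173 162 145 122  92  63  53  46  47  54  63  87 113 138 157
 174 176 178 179 179 179 178]
scene0 -50 [164 172 176 175 171 157 134 108  82  60  51  51  55  71  92 115 140 161
 169 175 177 175 173 164 155]
scene0 -35 [180 180 177 174 162 144 121  96  74  59  52  47  56  68  88 115 140 157
 168 177 179 181 181 180 180]
scene3 -80 [191 191 190 185 178 159 138 112  84  60  53  53  57  73  94 119 147 171
 180 187 190 191 191 191 191]
scene3 -65 [192 192 190 186 174 157 132 100  69  58  51  51  59  69  95 124 150 170
 187 190 192 193 192 192 191]
scene3 -50 [177 186 191 189 185 170 146 117  90  66  57  57  60  78 100 125 151 173
 182 188 191 189 187 177 167]
scene3 -35 [194 193 191 188 175 157 132 105  80  65  57  52  61  75  96 126 153 170
 182 191 193 194 194 194 193]
20 [185 186 187 187 187 187 187 188 188 187 183 179 158 132 107  82  54  48
  43  40  38  37  37  37  37  38  40  46  52  74  96 121 146 165 143 114
  98  88  90 110 132 155 175 185 189 192 192 192 191]
30 [162 153 143 136 133 138 151 162 171 178 182 179 175 140 100  70  57  42
  41  40  38  37  37  37  37  38  39  46  59  72 104 133 155 173 186 188
 190 188 186 179 167 151 127 104  96  96 112 140 168]
40 [183 183 182 181 181 181 180 179 177 172 165 152 128 105  83  60  48  44
  40  39  38  38  37  37  37  37  39  41  55  74 100 137 177 183 187 189
 189 190 190 190 190 190 190 190 189 186 182 168 148]
50 [169 150 133  95  60  38  27  17  17  15  14  13  14  16  13  12   9   7
   7   9  16  22  28  33  35  36  38  46  53  75 101 127 157 185 187 190
 190 190 190 190 190 190 190 190 190 190 190 190 190]
[[254.6, 264.7], [257.1, 265.6], [258.8, 260.4], [261.3, 261.2], [258.0, 263.0], [258.4, 263.1]]
```

Emit:
servo_tool:
  rows:
    - [[8,-1.2,-0.8,0,0,0,0],[8,-1.2,-0.8,15,0,0,0],[8,-1.2,-0.8,30,0,0,0],[8,-1.2,-0.8,45,0,0,0],[8,-1.2,-0.8,58,0,0,0],[8,-1.2,-0.8,66,0,0,0],[8,-1.2,-0.8,68,0,0,0],[8,-1.2,-0.8,68,0,0,0]]

```text
clock: 5.85
position: [557.2, -161.7, 84.2]
ee_rot: [0.796, -0.606, 0.0, -0.0]
contact_force: [0.1, -0.3, 0.9]
gripper_width: 15.3
grasp_force: 59.5
```

```bash
python3 -c "
from h import *
trk()"
```

```text
t 5.85 trk x,y 1.38 -126.37 z 84.2 yaw 0.0005 F -0.0 -0.3 0.9 T [ 0.01 -0.03 -0.  ] grip 15.33
```

Emit:
servo_tool:
  rows:
    - [[8,0,0,2,0,0,0],[8,0,0,3,0,0,0],[8,0,0,3,0,0,0]]

```text
clock: 6.22
position: [556.9, -161.6, 81.1]
ee_rot: [0.796, -0.606, 0.0, -0.0]
contact_force: [-0.6, 0.4, -0.0]
gripper_width: 15.3
grasp_force: 59.5
```

Emit:
servo_tool:
  rows:
    - [[8,0,0,1,0,0,0],[8,0,0,1,0,0,0],[8,0,0,1,0,0,0]]

```text
clock: 6.6
position: [557.0, -161.7, 80.0]
ee_rot: [0.796, -0.606, 0.0, -0.0]
contact_force: [0.3, 0.1, -0.3]
gripper_width: 15.5
grasp_force: 59.5
```

```bash
python3 -c "
from h import *
trk()"
```

```text
t 6.6 trk x,y 1.14 -126.29 z 80.0 yaw 0.0003 F 0.3 0.0 -0.3 T [ 0.   -0.11  0.01] grip 15.49
```

Emit:
servo_tool:
  rows:
    - [[8,0,0.4,0.7,0,0,0],[8,0,0.4,0.7,0,0,0]]

```text
clock: 6.85
position: [556.5, -161.7, 79.3]
ee_rot: [0.796, -0.606, -0.0, 0.0]
contact_force: [0.9, 0.0, 0.0]
gripper_width: 15.7
grasp_force: 59.6
```

Emit:
servo_tool:
  rows:
    - [[8,0,0,0.7,0,0,0],[8,0,0,0.7,0,0,0]]

```text
clock: 7.1
position: [556.6, -161.8, 79.1]
ee_rot: [0.796, -0.606, 0.0, 0.0]
contact_force: [-0.8, 0.1, 4.4]
gripper_width: 15.5
grasp_force: 60.2
```

Emit:
servo_tool:
  rows:
    - [[8,0,0,0.7,0,0,0],[8,0,0,0.7,0,0,0]]

```text
clock: 7.35
position: [556.7, -161.8, 79.0]
ee_rot: [0.796, -0.606, 0.0, 0.0]
contact_force: [-2.2, 0.6, 7.2]
gripper_width: 15.7
grasp_force: 60.8
```

Emit:
servo_tool:
  rows:
    - [[8,0,0,-1.4,0,0,0],[8,-5,0,-1.4,0,0,0],[8,-10,0,-1.4,0,0,0],[8,-15,0,-1.4,0,0,0],[8,-20,0,-1.4,0,0,0],[8,-25,0,-1.4,0,0,0],[8,-28,0,-1.4,0,0,0],[8,-28,0,-1.4,0,0,0]]

```text
clock: 8.35
position: [548.9, -134.3, 79.2]
ee_rot: [0.796, -0.606, -0.0, 0.0]
contact_force: [0.3, 0.9, 0.9]
gripper_width: 15.6
grasp_force: 59.6
```

```bash
python3 -c "
from h import *
trk()"
```

```text
t 8.35 trk x,y 0.61 -97.8 z 79.2 yaw 0.0005 F 0.5 0.8 0.9 T [ 0.2   0.1  -0.02] grip 15.59
```

Emit:
servo_tool:
  rows:
    - [[8,-3,0,-0.6,0,0,0],[8,-6,0,-0.6,0,0,0],[8,-9,0,-0.6,0,0,0],[8,-12,0,-0.6,0,0,0],[8,-12,0,-0.6,0,0,0]]

```text
clock: 8.98
position: [545.6, -122.9, 79.8]
ee_rot: [0.796, -0.606, -0.0, 0.0]
contact_force: [-0.7, 0.5, -0.7]
gripper_width: 15.0
grasp_force: 59.6
```

```bash
python3 -c "
from h import *
trk()"
```

```text
t 8.975 trk x,y 0.47 -85.91 z 79.8 yaw 0.0004 F -0.6 0.7 -0.7 T [0.09 0.24 0.02] grip 15.04
```

Emit:
servo_tool:
  rows:
    - [[8,-3,0,0,0,0,0],[8,-6,0,0,0,0,0],[8,-9,0,0,0,0,0],[8,-12,0,0,0,0,0],[8,-12,0,0,0,0,0]]

```text
clock: 9.6
position: [542.4, -111.3, 79.9]
ee_rot: [0.796, -0.606, -0.0, 0.0]
contact_force: [-1.2, 0.5, -0.1]
gripper_width: 15.0
grasp_force: 59.6
```

```bash
python3 -c "
from h import *
trk()"
```

```text
t 9.6 trk x,y 0.47 -73.88 z 79.9 yaw 0.0005 F -1.0 0.8 -0.1 T [ 0.04  0.55 -0.  ] grip 14.98
```

Emit:
servo_tool:
  rows:
    - [[8,0,0.5,0,0,0,0],[8,-3,0.5,0,0,0,0],[8,-6,0.5,0,0,0,0],[8,-9,0.5,0,0,0,0],[8,-12,0.5,0,0,0,0],[8,-16,0.5,0,0,0,0],[8,-20,0.5,0,0,0,0],[8,-20,0.5,0,0,0,0]]

```text
clock: 10.6
position: [537.0, -92.0, 80.0]
ee_rot: [0.796, -0.606, 0.0, -0.0]
contact_force: [0.2, 0.2, -1.3]
gripper_width: 15.3
grasp_force: 59.5
```

```bash
python3 -c "
from h import *
trk()"
```

```text
t 10.6 trk x,y 0.37 -53.85 z 80.0 yaw 0.0008 F 0.3 0.2 -1.3 T [ 0.03  0.11 -0.05] grip 15.32
```

Emit:
servo_tool:
  rows:
    - [[8,-4,0,0,0,0,0],[8,-8,0,0,0,0,0],[8,-12,0,0,0,0,0],[8,-16,0,0,0,0,0],[8,-20,0,0,0,0,0],[8,-20,0,0,0,0,0]]

```text
clock: 11.35
position: [531.6, -72.9, 80.0]
ee_rot: [0.796, -0.606, 0.0, -0.0]
contact_force: [0.6, -0.0, -1.2]
gripper_width: 15.3
grasp_force: 59.5
```

```bash
python3 -c "
from h import *
trk()"
```

```text
t 11.35 trk x,y 0.24 -33.95 z 80.0 yaw 0.0008 F 0.5 -0.2 -1.2 T [-0.01  0.03 -0.03] grip 15.31
```

Emit:
servo_tool:
  rows:
    - [[8,-4,0,0,0,0,0],[8,-8,0,0,0,0,0],[8,-12,0,0,0,0,0],[8,-16,0,0,0,0,0],[8,-20,0,0,0,0,0],[8,-20,0,0,0,0,0]]

```text
clock: 12.1
position: [526.3, -53.6, 80.0]
ee_rot: [0.796, -0.606, 0.0, -0.0]
contact_force: [-0.2, -0.9, -0.7]
gripper_width: 15.2
grasp_force: 59.5
```

```bash
python3 -c "
from h import *
trk()"
```

```text
t 12.1 trk x,y 0.24 -13.96 z 80.0 yaw 0.0008 F -0.5 -0.8 -0.7 T [-0.  0.  0.] grip 15.19
```

Emit:
servo_tool:
  rows:
    - [[8,-4,0,0,0,0,0],[8,-8,0,0,0,0,0],[8,-12,0,0,0,0,0],[8,-16,0,0,0,0,0],[8,-20,0,0,0,0,0],[8,-24,0,0,0,0,0],[8,-28,0,0,0,0,0],[8,-28,0,0,0,0,0]]

```text
clock: 13.1
position: [518.8, -26.6, 80.0]
ee_rot: [0.796, -0.606, 0.0, -0.0]
contact_force: [-0.4, 0.6, -0.5]
gripper_width: 15.0
grasp_force: 59.5
```

```bash
python3 -c "
from h import *
trk()"
```

```text
t 13.1 trk x,y 0.22 14.0 z 80.0 yaw 0.0008 F -0.3 0.7 -0.5 T [-0.   -0.02 -0.01] grip 14.97
```

Emit:
servo_tool:
  rows:
    - [[8,-2,0,0,0,0,0],[8,-4,0,0,0,0,0],[8,-6,0,0,0,0,0],[8,-6,0,0,0,0,0]]

```text
clock: 13.6
position: [517.2, -21.0, 79.9]
ee_rot: [0.796, -0.606, -0.0, 0.0]
contact_force: [-0.1, -0.2, -0.4]
gripper_width: 15.2
grasp_force: 59.5
```

```bash
python3 -c "
from h import *
trk()"
```

```text
t 13.6 trk x,y 0.17 19.85 z 79.9 yaw 0.0005 F -0.2 -0.2 -0.4 T [-0.05  0.03  0.03] grip 15.22
```

Emit:
servo_tool:
  rows:
    - [[8,-2,0,0,0,0,0],[8,-4,0,0,0,0,0],[8,-6,0,0,0,0,0],[8,-6,0,0,0,0,0]]

```text
clock: 14.1
position: [514.7, -15.9, 79.6]
ee_rot: [0.796, -0.606, -0.001, 0.001]
contact_force: [-1.0, -2.7, 0.4]
gripper_width: 15.1
grasp_force: 59.6
```

```bash
python3 -c "
from h import *
trk()"
```

```text
t 14.1 trk x,y -0.94 25.51 z 79.6 yaw 0.0002 F -1.6 -2.3 0.4 T [-1.23  0.56  0.02] grip 15.15
```

Drag begins at track y ≈ 22, which matches the shoe seen near 46. I'll ease on slowly, yielding to the front side.

Emit:
servo_tool:
  rows:
    - [[8,-1,0.3,0,0,0,0],[8,-2,0.5,0,0,0,0],[8,-3,0.7,0,0,0,0],[8,-4,0.7,0,0,0,0],[8,-4,0.7,0,0,0,0]]

```text
clock: 14.72
position: [512.6, -12.8, 79.6]
ee_rot: [0.795, -0.606, -0.001, 0.002]
contact_force: [-1.2, -5.6, 0.6]
gripper_width: 15.5
grasp_force: 59.6
```

```bash
python3 -c "
from h import *
trk()"
```

```text
t 14.725 trk x,y -2.12 29.05 z 79.6 yaw 0.0001 F -2.6 -5.1 0.6 T [-2.11  0.69  0.02] grip 15.52
```

Emit:
servo_tool:
  rows:
    - [[8,-1,0,0,0,0,0],[8,-2,0,0,0,0,0],[8,-3,0,0,0,0,0],[8,-4,0,0,0,0,0],[8,-4,0,0,0,0,0]]

```text
clock: 15.35
position: [511.8, -9.6, 79.7]
ee_rot: [0.796, -0.606, -0.0, 0.002]
contact_force: [-0.7, -9.0, -0.6]
gripper_width: 15.3
grasp_force: 59.5
```

```bash
python3 -c "
from h import *
trk()"
```

```text
t 15.35 trk x,y -2.05 32.34 z 79.7 yaw 0.0005 F -3.0 -8.5 -0.6 T [-3.25  0.3   0.08] grip 15.26
```

Emit:
servo_tool:
  rows:
    - [[8,-1,0,0,0,0,0],[8,-2,0,0,0,0,0],[8,-3,0,0,0,0,0],[8,-4,0,0,0,0,0],[8,-4,0,0,0,0,0]]

```text
clock: 15.98
position: [510.8, -5.8, 79.7]
ee_rot: [0.796, -0.606, -0.0, 0.002]
contact_force: [0.2, -9.0, -0.5]
gripper_width: 15.5
grasp_force: 59.6
```

```bash
python3 -c "
from h import *
trk()"
```

```text
t 15.975 trk x,y -2.03 36.23 z 79.7 yaw 0.0005 F -2.2 -8.7 -0.5 T [-3.34  0.2   0.  ] grip 15.5
```

Emit:
servo_tool:
  rows:
    - [[8,-1,0,0,0,0,0],[8,-2,0,0,0,0,0],[8,-3,0,0,0,0,0],[8,-4,0,0,0,0,0],[8,-4,0,0,0,0,0]]

```text
clock: 16.6
position: [509.6, -1.4, 79.6]
ee_rot: [0.796, -0.606, -0.001, 0.002]
contact_force: [-1.6, -7.5, -0.2]
gripper_width: 15.2
grasp_force: 59.5
```

```bash
python3 -c "
from h import *
trk()"
```

```text
t 16.6 trk x,y -2.03 40.76 z 79.6 yaw 0.0005 F -3.6 -6.8 -0.2 T [-2.58  0.42 -0.  ] grip 15.21
```

Emit:
servo_tool:
  rows:
    - [[8,-1,0,0,0,0,0],[8,-2,0,0,0,0,0],[8,-3,0,0,0,0,0],[8,-4,0,0,0,0,0],[8,-4,0,0,0,0,0]]

```text
clock: 17.23
position: [508.7, 1.8, 79.6]
ee_rot: [0.796, -0.606, -0.0, 0.002]
contact_force: [-1.3, -9.9, -0.7]
gripper_width: 15.5
grasp_force: 59.4
```

Run:
```python
from h import *
trk()
for n in("top","scene"): cv2.imwrite(f"pics/{n}5.png",arm.get_image(n)[:,:,::-1])
a=cv2.imread("pics/scene5.png")[180:330,220:380];b=cv2.imread("pics/top5.png")[240:340,230:400]
cv2.imwrite("pics/crop6.png",np.hstack([cv2.resize(a,(400,375),interpolation=2),cv2.resize(b,(400,375),interpolation=2)]))
```

```text
t 17.225 trk x,y -2.04 44.17 z 79.6 yaw 0.0005 F -3.9 -9.2 -0.7 T [-3.48  0.04  0.03] grip 15.53
```

View pics/crop6.png

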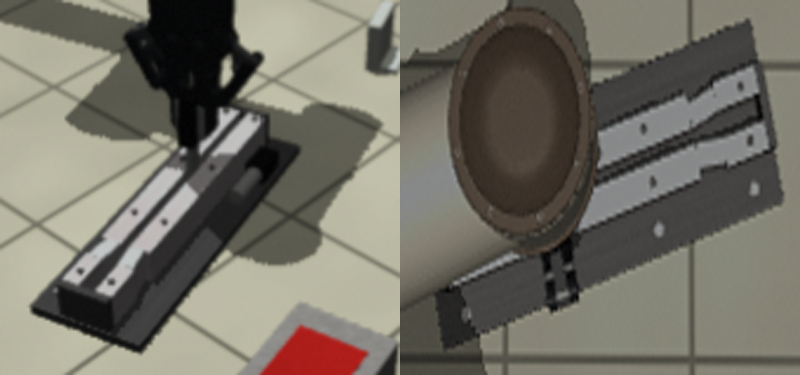

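The gauge is upright in the gap at the shoe, with the blade at about crop (190,155). The drag is a steady 7–9 N, so I'll release and rise.

Emit:
servo_tool:
  rows:
    - [[18,0.5,0,0,0,0,0],[24,0.5,0,0,0,0,0],[36,0.5,0,0,0,0,0],[45,0.5,0,0,0,0,0],[45,0.5,0,0,0,0,0],[45,0.5,0,0,0,0,0]]

```text
clock: 18.08
position: [509.9, 3.4, 79.9]
ee_rot: [0.796, -0.606, 0.0, -0.0]
contact_force: [-0.6, -0.6, -0.4]
gripper_width: 45.0
grasp_force: 0.0
```

```bash
python3 -c "
from h import *
trk()"
```

```text
t 18.075 trk x,y -0.41 45.32 z 79.9 yaw 0.0004 F -0.7 -0.4 -0.4 T [-0.05  0.02  0.02] grip 45.02
```

Emit:
servo_tool:
  rows:
    - [[45,0.5,-2,-15,0,0,0],[45,0.5,-2,-40,0,0,0],[45,0.5,-2,-80,0,0,0],[45,0.5,-2,-130,0,0,0],[45,130,-2,-130,0,0,0],[45,200,-2,-130,0,0,0],[45,260,-2,-130,0,0,0],[45,260,-2,-130,0,0,0],[45,260,-2,-130,0,0,0]]

```text
clock: 19.2
position: [580.9, -250.4, 208.8]
ee_rot: [0.794, -0.608, -0.0, 0.0]
contact_force: [0.0, -0.2, -0.6]
gripper_width: 45.2
grasp_force: 0.0
```

Run:
```python
from h import *
trk()
for n in("top","scene"): cv2.imwrite(f"pics/{n}6.png",arm.get_image(n)[:,:,::-1])
a=cv2.imread("pics/scene6.png")[180:330,220:380];b=cv2.imread("pics/top6.png")[240:340,230:400]
cv2.imwrite("pics/crop7.png",np.hstack([cv2.resize(a,(400,375),interpolation=2),cv2.resize(b,(400,375),interpolation=2)]))
```

```text
t 19.2 trk x,y 0.64 -218.2 z 208.8 yaw -0.0044 F -0.0 -0.2 -0.6 T [0.09 0.   0.  ] grip 45.21
```

View pics/crop7.png

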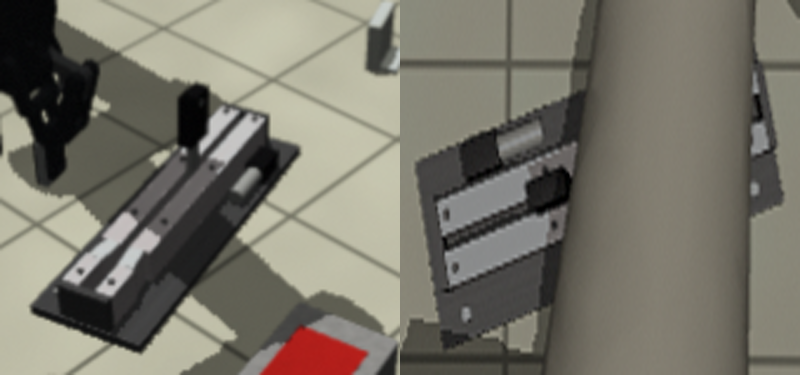

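The gauge stands upright by itself at the shoe (crop (193,125) in the scene view), and the robot is clear. I'm handing it in.

```bash
python3 -c "
from bench import arm
print(arm.job_done())"
```

```text
the job is handed in; nothing more can be done
None
```

The job is handed in: the smallest gauge stands by itself in the gap at track y ≈ 44 mm, blade about 0.5 mm off the floor, with a steady 7–9 N drag along the gap before release; I couldn't measure the shoe's grip afterwards, and no verdict came back.

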